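# Hold the photometer's beam flap at its balance point

### The job

For an open-beam check of the small bench photometer, first pull its sample drawer fully out (it has a bow handle) and leave it out. Then swing the beam flap on top (it has a knob to take it by) up from the side it has fallen to until it stands straight up at its balance point, without letting it go over to the other side, and finish while still holding it there in the fingers, motionless; if you let go it would fall. Do not disturb the bottle, the jar and the crucible.

Things in the scene. Friction and masses are not known exactly. Their poses are not given: they have to be found in the camera images.
- photometer: White box-shaped bench instrument fixed to the worktop, 160 (x, depth) x 260 (y, width) x 100 mm (height). Origin: centre of its underside. Its front (own -x) faces roughly towards the robot, +y is its left as the robot sees it, z up. Two round light ports on its top, one each side of the flap's hinge.
- drawer (a joint): Opening of the sample drawer in the photometer's front, m: 0 shut, 0.07 fully out at its stop. It slides along the photometer's own -x with about 1.5 N of friction and stays where it is left. Starts shut or up to 0.012 open.
- drawer_handle (a point): Middle of the drawer's steel bow handle, moves with the drawer. The grip bar is round, 10 mm thick and 90 mm long along the photometer's y, 62 mm above the worktop (38 mm below the photometer's top); 35 mm of free space between bar and drawer front.
- flap (a joint): Angle of the beam flap from straight up, rad: 0 upright, which is its balance point; positive leans to the photometer's +y (left), negative to -y (right). It turns about the photometer's own x axis, moves almost without friction, and from any angle but 0 falls to a stop at +1.2 or -1.2; it starts lying at one of the two.
- flap_hinge (a point): Middle of the flap's hinge line, fixed on the photometer, over the centre of its top, 112 mm above the worktop. The hinge line runs along the photometer's x.
- flap_knob (a point): Centre of the flap's black knob, 115 mm from the hinge line, moves with the flap. The knob is a cylinder 20 mm in diameter and 22 mm long with its axis along the hinge line (photometer x); its two flat ends can be pinched and it turns between the fingers as the flap swings. An 8 mm round stem, 35 mm of it free, joins it to the flap's aluminium plate, 80 mm wide (along x), 4 mm thick, reaching 75 mm from the hinge. The flap weighs about 0.14 kg; under 2 N at the knob lifts it.
- amber_bottle: Bystander: brown bottle with black cap, 62 mm in diameter, 126 mm tall, loose, left of the photometer. Origin: centre of its underside.
- powder_jar: Bystander: jar with a wide lid, 65 mm in diameter, 80 mm tall, loose, right and in front of the photometer. Origin: centre of its underside.
- crucible: Bystander: lidded crucible, 50 mm in diameter, 57 mm tall, loose, left of the photometer. Origin: centre of its underside.

How it is judged:
On the way, in this order (a step that is already met when the one before it is completed fails the run):
1. the sample drawer is pulled out, at least 60 of its 70 mm (value of joint drawer above 0.06 m), for 0.2 s.
2. then the flap stands at its balance point, within 0.09 rad of upright, with the drawer still out (value of joint drawer above 0.06 m and value of joint flap between -0.09 and 0.09 rad), for 0.2 s.
At the end, for the whole second after the job is handed in: The drawer is at least 60 mm out; the flap is within 0.09 rad of upright and still (under 0.1 rad/s), with the fingers holding it (more than 0.3 N of contact between fingers and flap) (all of step 2 and velocity of joint flap between -0.1 and 0.1 rad/s and contact force between the fingers and flap above 0.3 N); the arm keeps its last pose, push and grip.
It fails at once if the flap has gone over to the other side (its knob more than 148 mm from where it lay, about 0.2 rad past upright) (distance of flap_knob from where it was at the start of the episode above 0.148 m).
It fails at once if the amber bottle was moved by more than 15 mm or tipped (distance of amber_bottle from where it was at the start of the episode above 0.015 m or angle between amber_bottle's own z axis and vertical above 0.2 rad).
It fails at once if the powder jar was moved by more than 15 mm or tipped (distance of powder_jar from where it was at the start of the episode above 0.015 m or angle between powder_jar's own z axis and vertical above 0.2 rad).
It fails at once if the crucible was moved by more than 15 mm or tipped (distance of crucible from where it was at the start of the episode above 0.015 m or angle between crucible's own z axis and vertical above 0.2 rad).
It also fails if it takes over 48 s, if anything falls off the work surface, if the arm or the gripper's body presses on something with over 40 N, if the wrist force passes 120 N, or if a joint passes its speed limit or range.

### The arm

A 6-joint arm with a two-finger parallel gripper is mounted at the origin on a cart in front of the work surface, level with it; the furniture and walls round the work are solid. World frame = base frame: x ahead of the robot, y to its left, z up, the work surface at z = 0. Lengths are in m, angles in rad, forces in N, time in s.
With the tool pointing down it reaches from about 0.35 to 0.775 m from the base axis. Payload 7.3 kg.
Tool frame: the origin (TCP) lies at the very end of the fingers, on their centre line; the grasp point (between the pads) lies 19 mm behind it; z points along the fingers, y is the line along which they close (so a half turn about z gives the same grasp; the last joint's range is limited). The gripper opens to 92 mm and grips with 3 to 60 N. Pads are 19 mm wide; open, the fingers measure 130 mm over their backs; the gripper's body (75 mm by 190 mm) begins 47 mm behind the grasp point.
Start: joints at [-1.432, 0.342, 1.524, -0, 1.275, -0.146], TCP at [0.148, -0.504, 0.227] pointing down, gripper open.
Joint ranges: [-2.53, 2.53], [-0.77, 2.02], [0.04, 2.7], [-1, 4.14], [0.28, 2.66], [-3.11, 3.11]. Speed limits (rad/s): [2.57, 2.57, 3.14, 3.14, 3.14, 3.14].

### API

Orientations are given as [roll, pitch, yaw] about the fixed x, y, z axes, in that order (R = Rz(yaw) Ry(pitch) Rx(roll)).
In Python, from cell import robot gives the robot as it stands.
- The arm moves only by the tool apply_moves, never from a script. Its argument "motion" is text: rows parted by semicolons, each of 7 numbers parted by spaces: the opening in per cent of the stroke, from 0 (shut) to 100 (fully open), then the shift along the tool's x, y, z in cm, then the turn, a rotation vector about the tool's x, y, z in rad. A call has 1 to 20 rows; each row shifts and turns the commanded pose from where the row before left it, along the tool's axes as they then stand; what a row does not reach is not made up. A row lasts 1/8 s, in which the tool goes at most 62.5 mm and 10.7 degrees, less where a joint would pass 70% of its speed; a pose out of reach is approached as far as the arm can. A call with a gripper value outside its range is refused whole. The fingers move at their own pace and stop on an object; "force" is the grip in N (left out, the last holds). Time passes only in rows, so rows that do not move let the fingers close. It gives the time, the measured TCP pose, the force, the opening and the grip force at its end, in the units of the state.
- robot.observe(): the state, without advancing time (a new reading comes with each control period).
- robot.read_camera(name): name is "scene" or "side" or "wrist"; returns a dict with "img" (420x560x3 uint8, red, green, blue), "fovy" (degrees; the focal length in pixels is half the picture's height over the tangent of half this angle, whatever the lens; pixels are square), "cx", "cy" (the principal point, pixels), "k1" (the pictures are not rectified: a ray, as slopes to the right and down, at radius r is drawn at 1 + k1 r^2 times it, then the intrinsics apply), "R" (3x3) and "t" (3): a world point X has camera coordinates R X + t; the wrist camera has in their place "hand_eye" (4x4, takes a point from camera to tool coordinates, whose origin is the TCP and whose axes are the flange's). Camera axes: x right, y down, z forward; pixel columns grow to the right and rows downward; lengths in m; the calibration is good to about 2 mm. A picture is of the moment at which its call begins: read the wrist's pose just before it. There is no depth.
- robot.hand_in(): hands the job in; it is judged then, once.
Trained networks look in a picture, given as the dict that the camera call returned (one of the last four; its "shot" number tells which), for a name from the list of things; names that differ only in an ending like _2 or _b are one class to them, and where a whole thing is asked for, a point or a joint stands for the part that bears it (a point fixed in the world has none). Each returns a list of dicts, best first, with "score" (0 to 1); they miss things now and then, are a little off and sometimes report something else, mostly with a low value. They report only what shows in the picture. A call takes as long as a camera call.
- robot.search_frame(target, picture): "centre" ([x, y, z] in m, in world coordinates, good to about 4 mm: the middle of the surface that is visible of it).
- robot.trace(target, picture): "pixels" (420x560 bool, what is visible of it).
The state is a dict: "time": time; "qpos": joint angles; "qvel": joint speeds; "joint_efforts": joint torques, N m; "tool_pos": TCP position; "tool_rot": TCP orientation; "contact_force": force on the tool from outside, world axes, zero at the start; "torque": the same for the moment, N m; "opening": finger opening in m; "grip_force": force on a finger pad.
Only numpy, scipy, OpenCV 4.12 (cv2) and the standard library are available. Lean on these libraries where they do the work, as an engineer would, in place of code of your own. Each camera call takes 0.05 s, during which the arm holds its last target. There are 200 camera calls.

## Working session

There is one attempt and no reset: what is moved stays moved. The work goes in short steps, Python scripts to look and compute and a tool call to move; the robot and the scene stay as the last step left them, time stands still between calls to the robot, and variables do not carry over. Pictures are saved under pics/ and viewed, at most 10 in all, crops included, and the job is handed in when it is done.

Besides the shell and the picture viewer there is one more tool, called as a command line: name --argument value ..., lists and objects as JSON in quotes. apply_moves: Moves the arm, as the interface text tells. Its arguments: {"type":"object","properties":{"motion":{"type":"string"},"force":{"type":"number"}},"required":["motion"]}

```bash
mkdir -p pics; python3 - <<'E'
from cell import robot
import cv2,numpy as np
o=robot.observe();print({k:np.round(v,3).tolist() for k,v in o.items()})
ims=[]
for c in("scene","side"):
    p=robot.read_camera(c);ims.append(p["img"])
    print(c,p["fovy"],p["cx"],p["cy"],p["k1"],np.round(p["R"],3).tolist(),np.round(p["t"],3).tolist())
    for n in("photometer","drawer_handle","flap_knob","flap","amber_bottle","powder_jar","crucible"):
        try: print(n,[(np.round(d["centre"],3).tolist(),round(d["score"],2)) for d in robot.search_frame(n,p)][:2])
        except Exception as e: print(n,e)
    cv2.imwrite(f"pics/{c}0.png",p["img"][:,:,::-1])
E
```

```text
{'time': 0.0, 'qpos': [-1.432, 0.343, 1.525, 0.0, 1.275, -0.146], 'qvel': [0.001, 0.0, 0.001, -0.0, -0.002, 0.0], 'joint_efforts': [0.001, -43.124, -24.422, 0.072, 0.056, -0.0], 'tool_pos': [0.147, -0.503, 0.226], 'tool_rot': [-3.14, -0.0, 0.285], 'contact_force': [-0.565, -0.083, 0.477], 'torque': [-0.033, -0.016, -0.021], 'grip_force': 0.0, 'opening': 0.092}
scene 44.50821392201496 269.0252725582325 205.55280307577507 -0.14110895631564382 [[-0.91, -0.415, 0.005], [-0.177, 0.378, -0.909], [0.375, -0.828, -0.417]] [0.552, 0.17, 1.197]
photometer [([0.6, 0.238, 0.103], 0.69), ([0.645, 0.144, 0.132], 0.52)]
drawer_handle [([0.526, 0.16, 0.066], 0.69)]
flap_knob [([0.644, 0.14, 0.132], 0.75), ([0.598, 0.238, 0.099], 0.69)]
flap [([0.646, 0.141, 0.129], 0.78)]
amber_bottle [([0.443, 0.452, 0.073], 0.73)]
powder_jar [([0.487, -0.144, 0.053], 0.83), ([0.642, 0.139, 0.13], 0.56)]
crucible [([0.602, 0.48, 0.045], 0.59), ([0.596, 0.239, 0.103], 0.37)]
side 48.283825863159834 273.8950682564775 202.14376482007438 -0.15611874621731983 [[0.95, 0.311, 0.016], [0.241, -0.699, -0.673], [-0.198, 0.644, -0.739]] [-0.565, 0.072, 1.252]
photometer [([0.635, 0.121, 0.099], 0.58), ([0.503, -0.18, 0.078], 0.43)]
drawer_handle [([0.54, 0.122, 0.066], 0.83)]
flap_knob [([0.649, 0.129, 0.132], 0.72)]
flap [([0.651, 0.131, 0.127], 0.91)]
amber_bottle [([0.456, 0.413, 0.073], 0.65)]
powder_jar [([0.508, -0.178, 0.077], 0.87)]
crucible [([0.609, 0.456, 0.044], 0.53), ([0.647, 0.132, 0.13], 0.41)]
```

View pics/scene0.png

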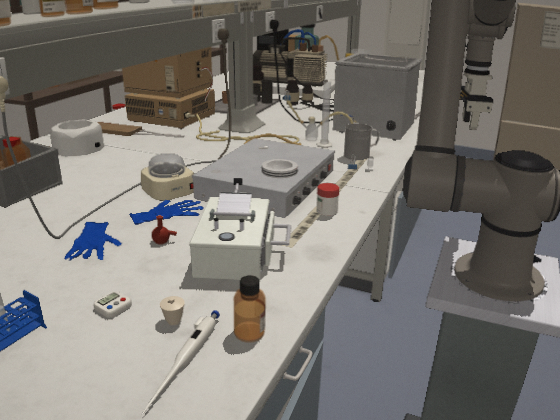

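View pics/side0.png

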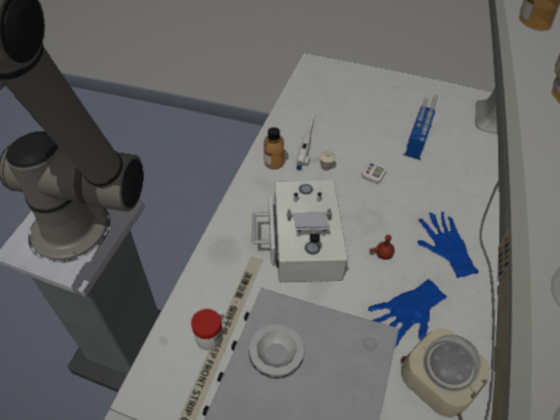

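```bash
python3 - <<'E'
import cv2,numpy as np
a=cv2.imread("pics/scene0.png")[170:290,180:300]
b=cv2.imread("pics/side0.png")[175:290,240:360]
cv2.imwrite("pics/crops.png",np.hstack([cv2.resize(a,(400,400),interpolation=2),cv2.resize(b,(400,383),interpolation=2)[:383] if 0 else cv2.copyMakeBorder(cv2.resize(b,(400,383),interpolation=2),0,17,0,0,0)]))
E
cat > h.py <<'E'
import numpy as np,cv2
from scipy.spatial.transform import Rotation as Rn
def cam(p,o=None):
    f=210/np.tan(np.radians(p["fovy"])/2)
    if "R" in p: R,t=np.array(p["R"]),np.array(p["t"])
    else:
        T=np.eye(4);T[:3,:3]=Rn.from_euler("xyz",o["tool_rot"]).as_matrix();T[:3,3]=o["tool_pos"]
        W=np.linalg.inv(T@np.array(p["hand_eye"]));R,t=W[:3,:3],W[:3,3]
    return f,p["cx"],p["cy"],p["k1"],R,t
def proj(c,X):
    f,cx,cy,k,R,t=c;q=np.atleast_2d(X)@R.T+t;s=q[:,:2]/q[:,2:]
    s=s*(1+k*(s**2).sum(1,keepdims=True));return s*f+[cx,cy]
def ray(c,uv):
    f,cx,cy,k,R,t=c;d=(np.array(uv)-[cx,cy])/f;s=d.copy()
    for _ in range(20): s=d/(1+k*(s@s))
    return -R.T@t,R.T@np.r_[s,1]
def atz(c,uv,z):
    o,d=ray(c,uv);return o+d*(z-o[2])/d[2]
E
python3 - <<'E'
import sys;sys.path.insert(0,'.')
from h import *
from cell import robot
for n in("scene","side"):
    p=robot.read_camera(n);c=cam(p)
    for t,z in(("drawer_handle",.062),("flap_knob",.154),("flap",0.13),("powder_jar",.04),("amber_bottle",.06),("crucible",.03),("photometer",.1)):
        r=robot.trace(t,p)
        if r:
            v,u=np.nonzero(r[0]["pixels"]);print(n,t,len(u),u.min(),u.max(),v.min(),v.max(),round(u.mean(),1),round(v.mean(),1),np.round(atz(c,(u.mean(),v.mean()),z),3))
E
```

```text
scene drawer_handle 657 262 290 212 265 272.5 237.5 [0.528 0.152 0.062]
scene flap_knob 872 215 251 178 215 234.2 201.5 [0.614 0.183 0.154]
scene flap 6473 190 290 179 279 234.5 236.8 [0.552 0.3   0.13 ]
scene powder_jar 677 316 338 183 215 327.0 198.9 [ 0.497 -0.172  0.04 ]
scene crucible 499 160 183 296 324 172.5 308.8 [0.611 0.463 0.03 ]
scene photometer 6476 190 290 178 279 234.2 236.5 [0.58 0.25 0.1 ]
side drawer_handle 730 252 278 199 263 267.8 231.8 [0.538 0.122 0.062]
side flap_knob 727 291 328 213 242 310.9 223.8 [0.647 0.106 0.154]
side flap 672 292 328 213 242 310.6 223.5 [0.643 0.127 0.13 ]
side powder_jar 1120 191 223 307 350 207.4 328.4 [ 0.493 -0.164  0.04 ]
side amber_bottle 760 263 283 127 169 273.2 149.1 [0.452 0.427 0.06 ]
side crucible 247 319 335 151 170 326.4 160.0 [0.609 0.465 0.03 ]
side photometer 7251 252 347 181 281 304.7 231.7 [0.631 0.122 0.1  ]
```

View pics/crops.png

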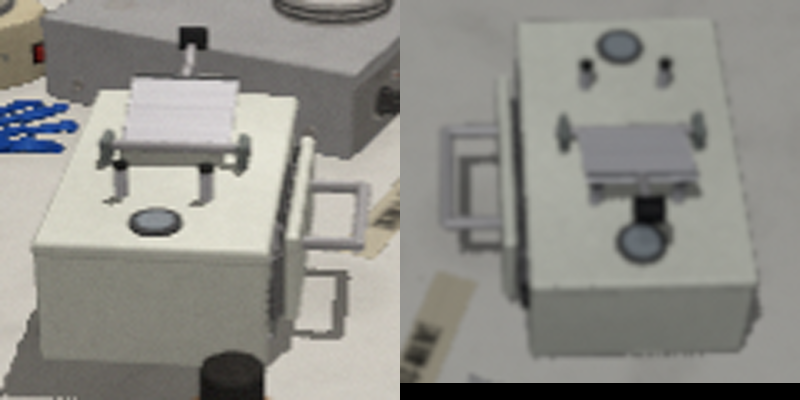

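```bash
python3 - <<'E'
import sys;sys.path.insert(0,'.')
from h import *
from cell import robot
from scipy.optimize import least_squares
S=cam(robot.read_camera("scene"));D=cam(robot.read_camera("side"));k=10/3
K=[.0,-.115*np.sin(1.2),.112+.115*np.cos(1.2)]
s=[((35,245),[.08,.13,.1]),((270,250),[-.08,.13,.1]),((297,95),[-.08,-.13,.1]),((100,90),[.08,-.13,.1]),((193,38),K),((362,213),None)]
d=[((117,20),[-.08,.13,.1]),((315,18),[.08,.13,.1]),((352,280),[.08,-.13,.1]),((130,290),[-.08,-.13,.1]),((250,208),K),((43,177),None)]
def res(p):
    c,si=np.cos(p[2]),np.sin(p[2]);out=[]
    for C,L,o in((S,s,(180,170)),(D,d,(240,175))):
        for uv,X in L:
            X=np.array(X if X is not None else [-p[3],0,.062])
            W=[p[0]+c*X[0]-si*X[1],p[1]+si*X[0]+c*X[1],X[2]]
            out.append(proj(C,W)[0]-(np.array(uv)/k+o))
    return np.ravel(out)
r=least_squares(res,[.63,.13,0,.13],loss="soft_l1");print(r.x);print(np.round(r.fun if 0 else res(r.x),1).reshape(-1,2).tolist())
x,y,w,h=r.x;c,si=np.cos(w),np.sin(w)
print("handle",x-c*h,y-si*h,"knob",x-si*K[1],y+c*K[1])
E
```

```text
[0.62764112 0.16833616 0.3576056  0.13759762]
[[-1.2, -0.8], [-0.1, 0.6], [0.0, -0.5], [-0.4, -0.9], [-0.1, 0.2], [0.1, 0.4], [-1.2, -0.1], [-0.9, -0.5], [2.0, 0.4], [-0.4, -0.7], [-0.8, 0.8], [0.2, 0.2]]
handle 0.49874825221703023 0.12017254829868103 knob 0.6651591598208576 0.06793241379974713
```

apply_moves --motion "0 2 -2 0 0 0 0;0 3.7 -3.5 0 0 0 0;0 3.7 -3.5 0 0 0 0;0 3.7 -3.5 0 0 0 0;0 3.7 -3.5 0 0 0 0;0 3.7 -3.5 0 0 0 0;0 3.7 -3.5 0 0 0 0;0 3.7 -3.5 0 0 0 0;0 3.7 -3.5 0 0 0 0;0 3.7 -3.5 0 0 0 0;0 3.7 -3.5 0 0 0 0;0 3.7 -3.5 0 0 0 0;0 3.7 -3.5 0 0 0 0;0 3.7 -3.5 0 0 0 0;0 3.5 -2.7 0 0 0 0;0 0 0 0 0 0 -0.073;0 0 0 0 0 0 0;0 0 0 0 0 0 0" --force 10

```text
time: 3.95
tool_pos: [0.5207, 0.1281, 0.2268]
tool_rot: [3.141, 0.0, 0.356]
contact_force: [-0.1, 1.0, -0.7]
opening: 0.0006
grip_force: 0.0
```

```bash
python3 - <<'E'
import sys;sys.path.insert(0,'.')
from h import *
from cell import robot
o=robot.observe();p=robot.read_camera("wrist");c=cam(p,o)
print(o["time"],o["tool_pos"],o["tool_rot"],o["qpos"])
im=p["img"][:,:,::-1].copy()
x,y,w,h=.6276,.1683,.3576,.1376;cs,si=np.cos(w),np.sin(w)
P=[[-h,0,.062],[-h,.045,.062],[-h,-.045,.062],[-.08,.13,.1],[-.08,-.13,.1],[.08,.13,.1],[.08,-.13,.1],[0,-.1072,.1537]]
for X in P:
    q=proj(c,[x+cs*X[0]-si*X[1],y+si*X[0]+cs*X[1],X[2]])[0];print(X,q.round(1))
    if np.all(np.abs(q)<2000): cv2.circle(im,tuple(int(v) for v in q),3,(0,0,255),-1)
cv2.imwrite("pics/w1.png",im)
E
```

```text
3.95 [0.52072657 0.12814214 0.22676872] [3.14143696e+00 5.29554073e-05 3.55938696e-01] [ 9.84331705e-02  3.62654193e-01  1.49306996e+00 -1.70942491e-04
  1.28588007e+00  1.31333885e+00]
[-0.1376, 0, 0.062] [282.6 209.5]
[-0.1376, 0.045, 0.062] [237.5 209.7]
[-0.1376, -0.045, 0.062] [327.7 209.4]
[-0.08, 0.13, 0.1] [129.1 159.3]
[-0.08, -0.13, 0.1] [435.8 158.3]
[0.08, 0.13, 0.1] [103.3 -57.9]
[0.08, -0.13, 0.1] [460.2 -59. ]
[0, -0.1072, 0.1537] [451.8  46.8]
```

View pics/w1.png

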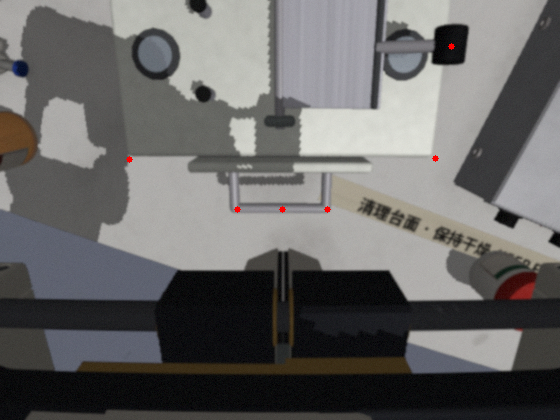

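```bash
python3 -c "
from cell import robot
print(robot.read_camera('wrist')['hand_eye'])"
```

```text
[[-1.38524387e-03 -9.52510477e-01 -3.04502665e-01  8.17557774e-02]
 [ 9.99998323e-01 -1.68414272e-03  7.18949514e-04 -3.82525696e-04]
 [-1.19763289e-03 -3.04501159e-01  9.52511212e-01 -1.58542813e-01]
 [ 0.00000000e+00  0.00000000e+00  0.00000000e+00  1.00000000e+00]]
```

apply_moves --motion "0 0 0 3 0 0 0;0 0 0 4 0 0 0;0 0 0 3 0 0 0;0 0 0 2 0 0 0;0 0 0 1 0 0 0;0 0 0 0 0 0 0"

```text
time: 4.8
tool_pos: [0.5208, 0.1283, 0.0966]
tool_rot: [-3.142, 0.001, 0.357]
contact_force: [-0.2, -0.0, -0.2]
opening: 0.0004
grip_force: 0.0
```

apply_moves --motion "0 0 0 2 0 0 0;0 0 0 2 0 0 0;0 0 0 1.2 0 0 0;0 0 0 0 0 0 0;0 -0.8 0 0 0 0 0;0 -1 0 0 0 0 0;0 -1 0 0 0 0 0;0 -1 0 0 0 0 0;0 -1 0 0 0 0 0;0 -1 0 0 0 0 0;0 -1 0 0 0 0 0;0 0 0 0 0 0 0"

```text
time: 6.3
tool_pos: [0.4595, 0.1053, 0.0451]
tool_rot: [3.141, -0.007, 0.357]
contact_force: [9.7, 5.3, -4.5]
opening: 0.0007
grip_force: 5.4
```

apply_moves --motion "0 -0.4 0 0 0 0 0;0 -0.3 0 0 0 0 0;0 0 0 0 0 0 0;0 0 0 0 0 0 0"

```text
time: 6.8
tool_pos: [0.4595, 0.105, 0.0456]
tool_rot: [3.14, -0.02, 0.356]
contact_force: [26.9, 19.5, -21.4]
opening: 0.0002
grip_force: 16.1
```

```bash
python3 - <<'E'
import sys;sys.path.insert(0,'.')
from h import *
from cell import robot
o=robot.observe();print(o["contact_force"],o["tool_pos"])
a=robot.read_camera("side");b=robot.read_camera("scene")
cv2.imwrite("pics/d1.png",np.hstack([cv2.resize(i["img"][v:v+130,u:u+130,::-1],(400,400)) for i,u,v in((b,200,170),(a,220,175))]))
E
```

```text
[ 26.94125465  19.45799662 -21.44575022] [0.45948194 0.10504086 0.04562973]
```

View pics/d1.png

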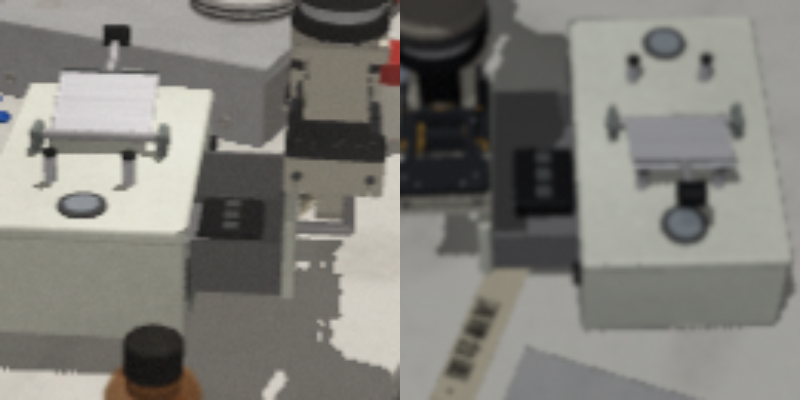

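apply_moves --motion "0 0.6 0 0 0 0 0;0 0.5 0 0 0 0 0;0 0 0 0 0 0 0;0 0 0 -2 0 0 0;0 0 0 -4 0 0 0;0 0 0 -5 0 0 0;0 0 0 -5 0 0 0;0 0 0 -3 0 0 0;0 0 0 0 0 0 0"

```text
time: 8.02
tool_pos: [0.4612, 0.1059, 0.2365]
tool_rot: [3.14, -0.003, 0.358]
contact_force: [-0.2, -0.8, -0.1]
opening: 0.0009
grip_force: 0.0
```

apply_moves --motion "60 3 2 0 0 0 0;60 4 2.5 0 0 0 0;60 4 2.5 0 0 0 0;60 4 2.5 0 0 0 0;60 2.4 1.2 0 0 0 0;60 0 0 0 0 0 -0.1745;60 0 0 0 0 0 -0.1745;60 0 0 0 0 0 -0.1745;60 0 0 0 0 0 -0.1745;60 0 0 0 0 0 -0.1745;60 0 0 0 0 0 -0.1745;60 0 0 0 0 0 -0.1745;60 0 0 0 0 0 -0.1745;60 0 0 0 0 0 -0.1745;60 0 0 0 0 0 0;60 0 0 0 0 0 0"

```text
time: 10.02
tool_pos: [0.6609, 0.0667, 0.2335]
tool_rot: [-3.14, -0.001, 1.925]
contact_force: [1.2, -0.1, -0.2]
opening: 0.055
grip_force: 0.0
```

```bash
python3 - <<'E'
import sys;sys.path.insert(0,'.')
from h import *
from cell import robot
o=robot.observe();p=robot.read_camera("wrist");c=cam(p,o)
print(o["time"],o["tool_pos"],o["tool_rot"],o["qpos"])
im=p["img"][:,:,::-1].copy()
x,y,w=.6276,.1683,.3576;cs,si=np.cos(w),np.sin(w)
for X in [[0,-.1072,.1537],[-.011,-.1072,.1537],[.011,-.1072,.1537]]:
    q=proj(c,[x+cs*X[0]-si*X[1],y+si*X[0]+cs*X[1],X[2]])[0];print(X,q.round(1))
    if np.all(np.abs(q)<2000): cv2.circle(im,tuple(int(v) for v in q),3,(0,0,255),-1)
cv2.imwrite("pics/w2.png",im)
s=robot.read_camera("side")
for n in("drawer_handle","flap_knob"): print(n,[(np.round(d["centre"],3).tolist(),round(d["score"],2)) for d in robot.search_frame(n,s)][:2])
E
```

```text
10.025 [0.66088346 0.0667195  0.23353966] [-3.13961258e+00 -6.22436997e-04  1.92483325e+00] [-1.45951350e-02  6.05678589e-01  1.07389363e+00 -1.33637033e-04
  1.46409177e+00 -3.68618306e-01]
[0, -0.1072, 0.1537] [290.4 217. ]
[-0.011, -0.1072, 0.1537] [275.6 217. ]
[0.011, -0.1072, 0.1537] [305.3 216.9]
drawer_handle [([0.515, 0.122, 0.051], 0.78)]
flap_knob [([0.65, 0.126, 0.133], 0.86)]
```

View pics/w2.png

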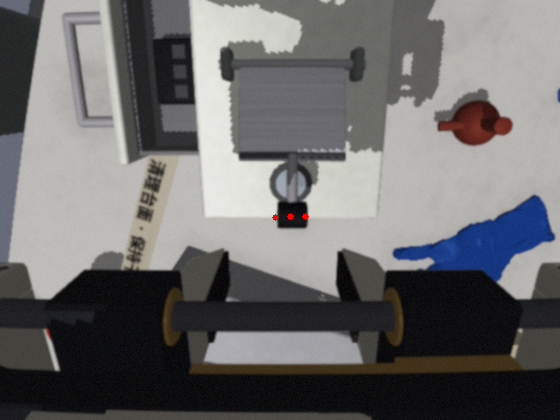

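apply_moves --motion "60 0.14 0.5 1.5 0 0 0;60 0 0 3 0 0 0;60 0 0 3 0 0 0;60 0 0 2 0 0 0;60 0 0 0.4 0 0 0;60 0 0 0 0 0 0;0 0 0 0 0 0 0;0 0 0 0 0 0 0;0 0 0 0 0 0 0;0 0 0 0 0 0 0;0 0 0 0 0 0 0;0 0 0 0 0 0 0" --force 10

```text
time: 11.72
tool_pos: [0.6665, 0.0702, 0.1361]
tool_rot: [3.139, 0.0, 1.928]
contact_force: [5.3, 2.0, -0.9]
opening: 0.0217
grip_force: 10.0
```

```bash
python3 - <<'E'
import sys;sys.path.insert(0,'.')
from h import *
from cell import robot
o=robot.observe();print(o["tool_pos"],o["contact_force"],o["opening"],o["grip_force"])
p=robot.read_camera("wrist");cv2.imwrite("pics/w3.png",p["img"][:,:,::-1])
E
```

```text
[0.66648647 0.07015736 0.13605093] [ 5.32127417  2.02838514 -0.93406723] 0.021740357792373106 9.999693408608437
```

View pics/w3.png

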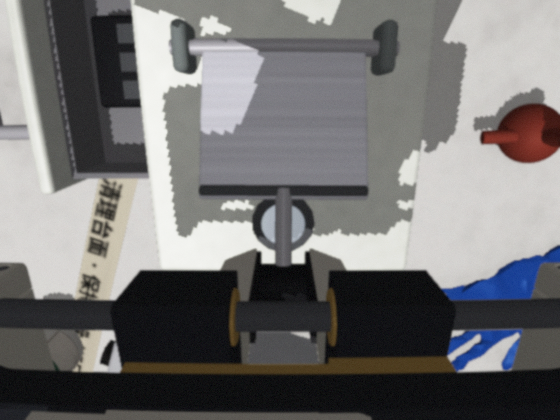

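apply_moves --motion "0 0 0.15 0 0 0 0;0 0.47 0 -1.05 0 0 0;0 0.57 0 -1.0 0 0 0;0 0.67 0 -0.94 0 0 0;0 0.76 0 -0.86 0 0 0;0 0.84 0 -0.78 0 0 0;0 0.92 0 -0.7 0 0 0;0 0.98 0 -0.6 0 0 0;0 0 0 0 0 0 0;0 0 0 0 0 0 0"

```text
time: 13.02
tool_pos: [0.6485, 0.1192, 0.1951]
tool_rot: [-3.141, -0.0, 1.928]
contact_force: [-4.3, -2.0, 1.4]
opening: 0.0218
grip_force: 10.0
```

apply_moves --motion "0 1.03 -0.08 -0.5 0 0 0;0 1.08 0 -0.39 0 0 0;0 1.11 0 -0.28 0 0 0;0 1.0 0 -0.15 0 0 0;0 0.8 0 -0.06 0 0 0;0 0.3 0 -0.02 0 0 0;0 0 0 0 0 0 0;0 0 0 0 0 0 0;0 0 0 0 0 0 0;0 0 0 0 0 0 0"

```text
time: 14.28
tool_pos: [0.6301, 0.1689, 0.2095]
tool_rot: [3.14, -0.0, 1.928]
contact_force: [5.8, 1.5, 3.6]
opening: 0.0221
grip_force: 10.0
```

```bash
python3 - <<'E'
import sys;sys.path.insert(0,'.')
from h import *
from cell import robot
o=robot.observe();print(o["time"],o["tool_pos"],o["contact_force"],o["opening"],o["grip_force"],np.abs(o["qvel"]).max())
a=robot.read_camera("side");b=robot.read_camera("scene")
cv2.imwrite("pics/f1.png",np.hstack([cv2.resize(i["img"][v:v+130,u:u+130,::-1],(400,400)) for i,u,v in((b,180,150),(a,230,165))]))
E
```

```text
14.275 [0.63008684 0.16890055 0.20946713] [5.80436454 1.46260667 3.56243118] 0.022050814785034054 9.998990222811699 0.002134784263764223
```

View pics/f1.png

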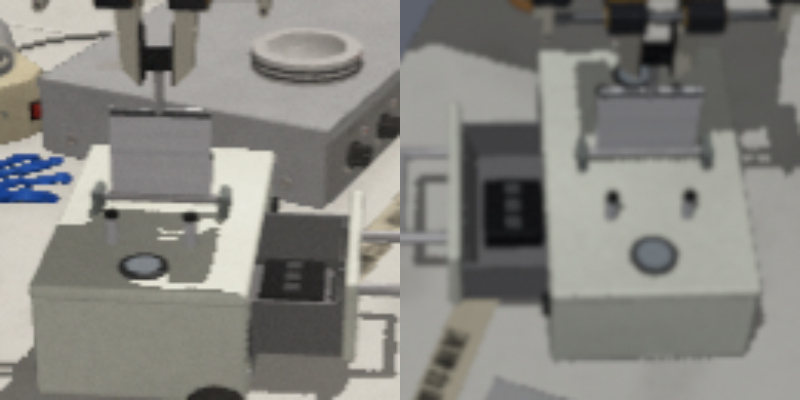

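```bash
python3 - <<'E'
import sys;sys.path.insert(0,'.')
from h import *
from cell import robot
w=.3576
for n,uv in(("scene",(160,58)),("side",(258,52))):
    c=cam(robot.read_camera(n));o=np.array((180,150) if n=="scene" else (230,165))
    for th in(-.09,0,.09):
        Y=.115*np.sin(th);print(n,th,((proj(c,[.6276-np.sin(w)*Y,.1683+np.cos(w)*Y,.112+.115*np.cos(th)])[0]-o)*400/130).round(1),"seen",uv)
o=robot.observe();print(o["tool_pos"],o["grip_force"])
E
```

```text
scene -0.09 [160.1  56.2] seen (160, 58)
scene 0 [158.2  60.3] seen (160, 58)
scene 0.09 [156.3  65.7] seen (160, 58)
side -0.09 [254.2  60.5] seen (258, 52)
side 0 [252.9  50.1] seen (258, 52)
side 0.09 [251.5  40.8] seen (258, 52)
[0.63008348 0.16888457 0.20944188] 9.998977035284042
```

apply_moves --motion "0 0.2 0 0 0 0 0;0 0 0 0 0 0 0;0 0 0 0 0 0 0;0 0 0 0 0 0 0;0 0 0 0 0 0 0;0 0 0 0 0 0 0"

```text
time: 15.22
tool_pos: [0.6295, 0.1704, 0.2095]
tool_rot: [3.14, 0.0, 1.928]
contact_force: [5.0, 1.8, 3.2]
opening: 0.0218
grip_force: 10.0
```

```bash
python3 -c "
from cell import robot
o=robot.observe();print(o['tool_pos'],o['grip_force'],o['opening']);print(robot.hand_in())"
```

```text
[0.62952878 0.17041321 0.20947483] 9.999574273824692 0.021816003864305045
the job is handed in; nothing more can be done
None
```

I pulled the drawer out to its stop, swung the flap up to about upright (estimated within 0.05 rad) and held it there at 10 N, then handed in at 15.2 s; the hand-in returned no verdict.

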